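# Put the four tools of the drawer tray back into their own foam recesses

## Robot

A 6-joint arm with a two-finger parallel gripper is mounted at the origin on a cart in front of the work surface, level with it; the furniture and walls round the work are solid. World frame = base frame: x ahead of the robot, y to its left, z up, the work surface at z = 0. Lengths are in m, angles in rad, forces in N, time in s.
With the tool pointing down it reaches from about 0.375 to 0.925 m from the base axis. Payload 5.7 kg.
Tool frame: the origin (TCP) lies at the very end of the fingers, on their centre line; the grasp point (between the pads) lies 19 mm behind it; z points along the fingers, y is the line along which they close (so a half turn about z gives the same grasp; the last joint's range is limited). The gripper opens to 85 mm and grips with 20 to 120 N. Pads are 22 mm wide; open, the fingers measure 114 mm over their backs; the gripper's body (76 mm by 85 mm) begins 54 mm behind the grasp point. The pads swing forward as they close: fully open they stand 13 mm farther back than shut.
Start: joints at [1.109, 0.359, 1.51, -0, 1.272, -0.115], TCP at [0.204, 0.564, 0.231] pointing down, gripper open.
Joint ranges: [-2.97, 2.97], [-1.01, 2.36], [0.21, 2.38], [-0.96, 4.11], [0.2, 2.71], [-2.98, 2.98]. Speed limits (rad/s): [2.39, 2.39, 3.14, 3.14, 3.14, 3.14].

## Interface

Orientations are given as a rotation vector (axis times angle).
In Python, from rig import ctrl gives the robot as it stands. The module is installed in compiled form; this text tells all that it offers. Calls block until the motion is done:
- ctrl.goto(position, orientation): joint-space move of the TCP to a pose.
- ctrl.movel(position, rot=None, feed=0.15, f_stop=None): straight line of the TCP; rot=None keeps the orientation; feed is the mean speed in m/s. With f_stop (N) it stops when the force on the tool has changed by that much, and returns True; else False.
- ctrl.movej(angles): joint-space move.
- ctrl.set_gripper(opening, grasp_force=None): finger opening in m; grasp_force is the grip in N (None keeps the last); returns when the fingers have stopped.
- ctrl.sleep(seconds).
- ctrl.inverse_kinematics(position, orientation): joint angles nearest the present ones, or None.
- ctrl.get_state(): the state.
- ctrl.camera(name): name is "scene" or "top" or "wrist"; returns (picture, depth): 480x640x3 uint8, red, green, blue; 480x640 float32, m along the optical axis (not along the pixel's ray), 0 where there is no reading.
- ctrl.camera_params(name): a dict with "fx", "fy", "cx", "cy" (pixels), "R" (3x3) and "t" (3): a world point X has camera coordinates R X + t. Camera axes: x right, y down, z forward; pixel columns grow to the right and rows downward; lengths in m; the calibration is good to about 2 mm. A picture is of the moment at which its call begins: read the wrist's pose just before it. camera_params takes no time and is no camera call; for the wrist camera it gives the pose at the moment of the call.
A pose or a line that the arm cannot do raises ctrl.PlanningError and nothing moves.
- ctrl.job_done(): hands the job in; it is judged then, once.
The state is a dict: "time_s": time; "joint_positions": joint angles; "dq": joint speeds; "joint_torque": joint torques, N m; "ee_pos": TCP position; "eef_rot": TCP orientation; "wrist_force": force on the tool from outside, world axes, zero at the start; "wrist_torque": the same for the moment, N m; "finger_gap": finger opening in m; "grasp_force": force on a finger pad.
Only numpy, scipy, OpenCV 4.12 (cv2) and the standard library are available. Lean on these libraries where they do the work, as an engineer would, in place of code of your own. Each camera call takes 0.05 s, during which the arm holds its last target. There are 200 camera calls.

## Task

Somebody has put the torch, the side cutters, the flux tin and the soldering-tip cleaner back one place wrong in the foam inserts of this drawer tray. Put each one into the recess that is cut for it, right down on the recess floor, and let go; one can be set aside on the free worktop meanwhile to make room. Keep the tin and the tip cleaner upright, and leave the screwdriver and the tweezers in the gutter as they lie.

Things in the scene. Friction and masses are not known exactly. Their poses are not given: they have to be found in the camera images.
- cleaner: brass-wool soldering-tip cleaner: cream dome on a dark-blue round foot; foot 66 mm in diameter, 21 mm high; dome 56 mm in diameter from 22 to 52 mm above the underside (grip it at about 40 mm, from any side), top at 68 mm; 0.28 kg. Origin: centre of its underside, z up. Starts standing on top of the torch's insert
- torch: black pocket torch with a yellow band, lying: 116 mm long, 30 mm wide at the head, 31 mm high; behaves as a bar with flat sides 26 mm apart and 30 mm high that does not roll: grip it across its middle; 0.13 kg. Origin: under its middle, at its lowest point; y axis along its length, z up. Starts lying in the recess of the cutters' insert
- cutters: blue-handled side cutters, closed, lying flat: 128 mm long, 13 mm thick, 0.085 kg. Origin: under the middle of the outline, z up; y axis along it: handles end at y = +64 mm and are 43 mm wide over both from y = 12 to 36 mm (grip there across them, along x); jaws, 17 mm wide, end at y = -64 mm. Starts lying on top of the tin's insert, jaws towards the gutter
- tin: white round flux tin with a dark picture on the lid, 22 mm high: the lower 13 mm is 44 mm in diameter, the lid above it 48 mm (grip it from any side); the lid does not come off; 0.05 kg. Origin: centre of its underside, z up. Starts standing loosely in the wider round recess, the cleaner's
- torch_insert: dark foam block 94 x 160 x 22 mm, fixed in the tray, 96 mm from the next; origin: centre of its underside, y axis along its length towards the gutter, z up; has an oblong recess with a pale floor at its centre, 36 mm along x, 126 mm along y, 14 mm deep (floor 8 mm above the origin); the torch fits it either way round
- cutters_insert: dark foam block 94 x 160 x 22 mm, fixed in the tray, 96 mm from the next; origin: centre of its underside, y axis along its length towards the gutter, z up; pale-floored recess 7 mm deep (floor 15 mm above the origin), y = -70 to +70 mm: 54 mm wide for the handles at +y, 34 mm for the jaws below y = -20 mm, and 88 mm from y = 2 to 48 mm for the fingers; takes the cutters only with their y axis along its own
- tin_insert: dark foam block 94 x 160 x 22 mm, fixed in the tray, 96 mm from the next; origin: centre of its underside, y axis along its length towards the gutter, z up; has the smaller round recess with a pale floor at its centre, 54 mm in diameter, 10 mm deep (floor 12 mm above the origin)
- cleaner_insert: dark foam block 94 x 160 x 22 mm, fixed in the tray, 96 mm from the next; origin: centre of its underside, y axis along its length towards the gutter, z up; has the larger round recess with a pale floor at its centre, 76 mm in diameter, 10 mm deep (floor 12 mm above the origin)
- driver: green-handled precision screwdriver, 162 mm long, 12 mm thick, lying in the gutter, the long open channel at the back of the tray; to be left alone. Origin under its middle, y axis along its length
- tweezers: black tweezers, 125 mm long, 10 mm thick, lying in the gutter; to be left alone. Origin under their middle, y axis along them. The tray itself is grey sheet metal, 394 mm along the row of inserts, 210 mm deep, rim 27 mm above the worktop (3 mm above the foam); the worktop beside its end nearer the robot's centre line is free
There are look-alikes about, which are no part of the job. Of the things shaped like the torch, the black one is meant.

How it is judged:
By the outcome, as a careful person would: the job done as asked, in the order asked, and still so for the second after the job is handed in, with the robot touching nothing.
It also fails if it takes over 120 s, if anything falls off the work surface, if the arm or the gripper's body presses on something with over 40 N, if the wrist force passes 120 N, or if a joint passes its speed limit or range.

## Working session

There is one attempt and no reset: what is moved stays moved. The work goes in short steps, each a Python script; the robot and the scene stay as the last script left them, time stands still between calls to the robot, and variables do not carry over. Pictures are saved under pics/ and viewed, at most 14 in all, crops included, and the job is handed in when it is done.

```bash
mkdir -p pics
python3 - <<'E'
from rig import ctrl
import cv2,numpy as np
for n in("top","scene"):
    p,d=ctrl.camera(n); cv2.imwrite(f"pics/{n}0.png",p[:,:,::-1]); np.save(f"pics/{n}0.npy",d)
    c=ctrl.camera_params(n); print(n,c)
print(ctrl.get_state()["eef_rot"])
E
```

```text
top {'fx': 499.84984106758014, 'fy': 499.84984106758014, 'cx': 315.4160460571735, 'cy': 230.97545801701682, 'R': array([[ 7.20667210e-02, -9.97399762e-01,  3.21585352e-04],
       [-9.73370213e-01, -7.04008158e-02, -2.18160844e-01],
       [ 2.17616214e-01,  1.54091151e-02, -9.75912774e-01]]), 't': array([0.00763528, 0.56095717, 0.8102266 ])}
scene {'fx': 470.28481384020876, 'fy': 470.28481384020876, 'cx': 314.2305085323723, 'cy': 242.35317926662418, 'R': array([[ 0.48101983, -0.87668899, -0.00602782],
       [-0.61231257, -0.33102576, -0.71797999],
       [ 0.62744979,  0.34905352, -0.69603765]]), 't': array([-0.20727352,  0.37988898,  0.52185164])}
[-5.41972473e-01 -3.09400309e+00  2.38052762e-03]
```

View pics/top0.png

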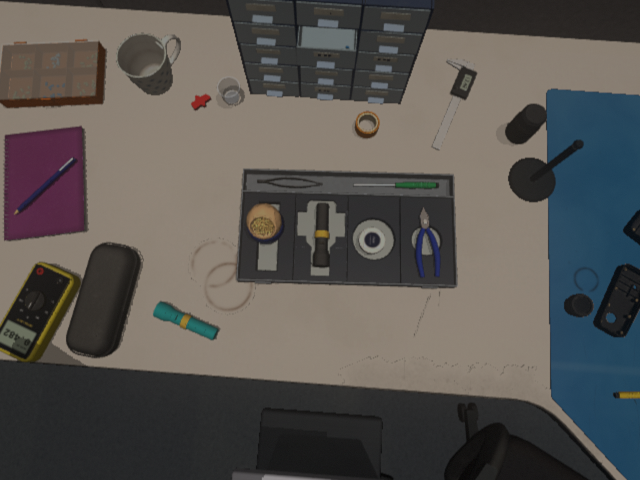

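View pics/scene0.png

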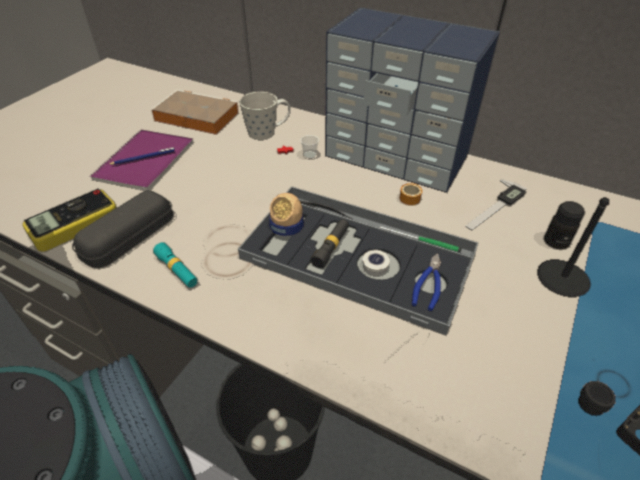

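Top view: the inserts run left to right torch (cleaner on it, 265,222), cutters (torch in it, 322,235), cleaner (tin, 373,240), tin (cutters, 427,242, jaws up towards the gutter). A teal torch look-alike lies outside the tray at 185,320. Next I'll locate the tray and look with the wrist camera.

```bash
cat > h.py <<'E'
from rig import ctrl
import cv2,numpy as np
from scipy.spatial.transform import Rotation as Ro
def ray(c,uv,z):
    "world points at height z seen at pixels uv"
    uv=np.atleast_2d(uv).astype(float)
    d=np.c_[(uv[:,0]-c["cx"])/c["fx"],(uv[:,1]-c["cy"])/c["fy"],np.ones(len(uv))]@c["R"]
    o=-c["R"].T@c["t"]
    return o+d*((z-o[2])/d[:,2])[:,None]
def proj(c,X):
    q=np.atleast_2d(X)@c["R"].T+c["t"]
    return np.c_[q[:,0]/q[:,2]*c["fx"]+c["cx"],q[:,1]/q[:,2]*c["fy"]+c["cy"]]
def down(a):
    "tool down, closing line (tool y) at world angle a"
    y=np.array([np.cos(a),np.sin(a),0]);z=np.array([0,0,-1.])
    return Ro.from_matrix(np.c_[np.cross(y,z),y,z]).as_rotvec()
E
python3 - <<'E'
from h import *
c=ctrl.camera_params("top")
print(ray(c,[[244,171],[453,176],[456,287],[237,284]],.027).round(3))
print(ray(c,[[265,222],[322,235],[373,240],[427,242],[185,320]],.03).round(3))
s=ctrl.get_state(); w=ctrl.camera_params("wrist"); T=Ro.from_rotvec(s["eef_rot"]).as_matrix()
o=-w["R"].T@w["t"]; print(w["fx"],w["cx"],w["cy"],"cam in tool",T.T@(o-s["ee_pos"]),"\n",(w["R"]@T).round(3))
print(s["ee_pos"],T.round(3))
E
```

```text
[[ 0.672  0.19   0.027]
 [ 0.69  -0.199  0.027]
 [ 0.483 -0.207  0.027]
 [ 0.461  0.18   0.027]]
[[ 0.576  0.141  0.03 ]
 [ 0.559  0.036  0.03 ]
 [ 0.557 -0.056  0.03 ]
 [ 0.56  -0.153  0.03 ]
 [ 0.391  0.264  0.03 ]]
367.1773069853433 323.32123215983535 238.64016637085166 cam in tool [ 7.46667689e-02 -5.31159982e-05 -1.42082185e-01] 
 [[ 0.     1.     0.001]
 [-0.956  0.001 -0.293]
 [-0.293 -0.001  0.956]]
[0.20365669 0.56374427 0.23057534] [[-0.94   0.34  -0.001]
 [ 0.34   0.94  -0.001]
 [ 0.    -0.002 -1.   ]]
```

Run:
```python
from h import *
import pickle
ctrl.goto([.55,-.01,.2],down(np.pi/2+.045))
c=ctrl.camera_params("wrist"); p,d=ctrl.camera("wrist")
cv2.imwrite("pics/w1.png",p[:,:,::-1]); pickle.dump((c,p,d),open("w1.pkl","wb"))
cv2.imwrite("pics/w1b.png",cv2.resize(p[:,:,::-1],(800,600)))
print(ctrl.get_state()["time_s"],ctrl.get_state()["joint_positions"])
```

```text
2.5333 [-1.42494505e-01  3.18749408e-01  1.65734641e+00  1.85633105e-04
  1.16546218e+00 -1.75935649e+00]
```

View pics/w1b.png

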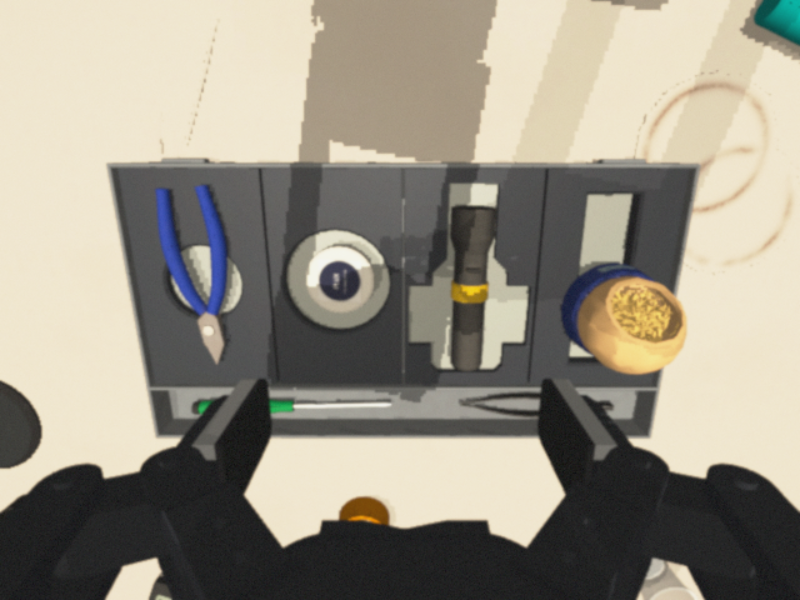

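Wrist view (800x600, robot side up): cutters (195,275) with their jaws at (220,360), tin (340,280), torch (470,288), cleaner foot (605,310). The torch recess is at about 582..638 x 193..360. Now fitting the tray model and the objects.

```bash
cat > fit.py <<'E'
from h import *
import pickle
from scipy.optimize import least_squares
c,p,d=pickle.load(open("w1.pkl","rb"))
def W(q,X):
    X=np.atleast_2d(X).astype(float); th=q[2]   # insert y axis at world angle th
    ey=np.array([np.cos(th),np.sin(th)]); ex=np.array([np.sin(th),-np.cos(th)])
    return np.c_[q[:2]+X[:,:1]*ex+X[:,1:2]*ey, X[:,2]]
F=[((.096,.08,.024),(277,386)),((0,.08,.024),(403,386)),((-.096,.08,.024),(530,386)),
((.096,-.08,.024),(262,168)),((0,-.08,.024),(403,168)),((-.096,-.08,.024),(546,168)),
((.010,0,.024),(287,279.5)),((.086,0,.024),(390,279.5)),((.048,-.038,.024),(338.5,230)),((.048,.038,.024),(338.5,329))]
F[6],F[7]=((.086,0,.024),(287,279.5)),((.010,0,.024),(390,279.5))
X=np.array([f[0] for f in F]);U=np.array([f[1] for f in F])*.8
r=least_squares(lambda q:(proj(c,W(q,X))-U).ravel(),[.56,-.01,.045],loss="soft_l1")
q=r.x; 
if __name__=="__main__":
    print(q,r.fun.reshape(-1,2).round(1).tolist())
    im=cv2.resize(p[:,:,::-1],(1600,1200),interpolation=cv2.INTER_CUBIC)
    def poly(P,z,col=(0,255,0)): cv2.polylines(im,[(proj(c,W(q,[(*a,z) for a in P]))*2.5*16).round().astype(int)],True,col,1,cv2.LINE_AA,4)
    def rect(x0,x1,y0,y1): return [(x0,y0),(x1,y0),(x1,y1),(x0,y1)]
    def circ(x,R): return [(x+R*np.cos(t),R*np.sin(t)) for t in np.linspace(0,6.28,60)]
    for x in(-.144,-.048,.048,.144): poly(rect(x-.047,x+.047,-.08,.08),.024,(0,255,255))
    for z,x in((.024,0),(.010,1)): poly(rect(-.162,-.126,-.063,.063),z,(0,255-155*x,255*x))
    for z,k in((.024,0),(.014,1)):
        poly(circ(.048,.038),z,(0,255-155*k,255*k)); poly(circ(.144,.027),z,(0,255-155*k,255*k))
    for z,k in((.024,0),(.017,1)):
        P=[(-.027,.07),(.027,.07),(.027,.048),(.044,.048),(.044,.002),(.027,.002),(.027,-.02),(.017,-.02),(.017,-.07)]
        P=P+[(-x,y) for x,y in P[::-1]]; poly([(x-.048,y) for x,y in P],z,(0,255-155*k,255*k))
    o=cv2.resize(im[300:900,200:1420],(800,394),interpolation=cv2.INTER_AREA)
    cv2.imwrite("pics/fit1.png",o)
E
python3 fit.py
python3 - <<'E'
from h import *
c,p,d=__import__("pickle").load(open("w1.pkl","rb"))
v,u=np.mgrid[0:480,0:640]; P=(np.c_[((u-c["cx"])/c["fx"]*d).ravel(),((v-c["cy"])/c["fy"]*d).ravel(),d.ravel()]-c["t"])@c["R"]
P=P.reshape(480,640,3)
for n,(a,b) in dict(worktop=(500,100),foam=(300,350),foamR=(350,230),tinlid=(310,280),cleaner=(630,280),torch=(468,330)).items(): print(n,P[int(b*.8),int(a*.8)].round(4))
E
```

```text
[ 0.56154835 -0.00897415  0.04061621] [[1.3, -2.1], [0.4, -1.6], [-1.4, -1.1], [-1.0, -0.9], [1.4, -0.3], [2.1, 0.4], [-2.2, 2.7], [0.1, 3.2], [-2.7, 0.2], [0.5, 2.9]]
worktop [ 0.4342  0.0514 -0.0008]
foam [ 0.6168 -0.0846  0.0241]
foamR [ 0.5251 -0.0484  0.0224]
tinlid [ 0.5591 -0.0742  0.035 ]
cleaner [0.5432 0.1346 0.0585]
torch [0.5879 0.0365 0.0429]
```

View pics/fit1.png

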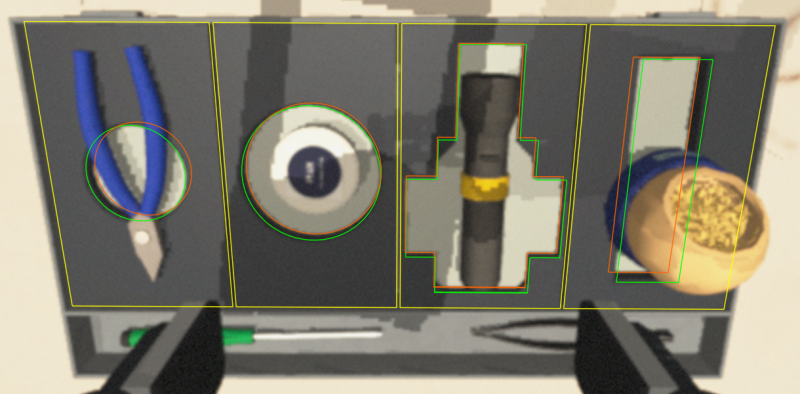

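```bash
cat > fit2.py <<'E'
from fit import *
from scipy.optimize import minimize
S=3
g=cv2.resize(p.max(2),None,fx=S,fy=S,interpolation=cv2.INTER_CUBIC)
hsv=cv2.resize(cv2.cvtColor(p,cv2.COLOR_RGB2HSV),None,fx=S,fy=S)
pale=((g>115)).astype(np.uint8)
circ=lambda x,R:[(x+R*np.cos(t),R*np.sin(t)) for t in np.linspace(0,6.28,80)]
C=[(-.027,.07),(.027,.07),(.027,.048),(.044,.048),(.044,.002),(.027,.002),(.027,-.02),(.017,-.02),(.017,-.07)];C=C+[(-x,y) for x,y in C[::-1]]
sh={"torch":([(-.162,-.063),(-.126,-.063),(-.126,.063),(-.162,.063)],.010),"cutters":([(x-.048,y) for x,y in C],.017),"cleaner":(circ(.048,.038),.014),"tin":(circ(.144,.027),.014)}
def fill(q,P,z):
    m=np.zeros(g.shape,np.uint8); cv2.fillPoly(m,[(((proj(c,W(q,[(*a,z) for a in P]))+.5)*S-.5)*16).round().astype(int)],1,cv2.LINE_8,4); return m
def dom():
    m=np.zeros(g.shape,np.uint8)
    for x in(-.144,-.048,.048,.144): m|=fill(q,[(x-.044,-.076),(x+.044,-.076),(x+.044,.076),(x-.044,.076)],.024)
    k=S*.8
    def ex(a,b,u,v): m[int(b*k):int(v*k),int(a*k):int(u*k)]=0
    ex(555,255,800,400); ex(448,200,500,378); ex(500,225,515,285);ex(428,240,448,285)
    cv2.circle(m,(int(341*k),int(280*k)),int(40*k),0,-1)
    sat=cv2.dilate((hsv[:,:,1]>120).astype(np.uint8),np.ones((9,9))); m[sat>0]=0
    m[int(300*k):int(370*k),int(190*k):int(235*k)]=0
    return m
D=dom()
def cost(q,names=sh):
    m=np.zeros(g.shape,np.uint8)
    for n in names: m|=fill(q,sh[n][0],.024)&fill(q,sh[n][0],sh[n][1])
    return float(((m!=pale)&(D>0)).sum())/S**2
sx=np.array([[0,0,0],[.004,0,0],[0,.004,0],[0,0,.015]])
r2=minimize(cost,q,method="Nelder-Mead",options=dict(initial_simplex=q+sx,xatol=1e-4,fatol=.5))
q2=r2.x
if __name__=="__main__":
    print(q2,cost(q),r2.fun)
    for n in sh:
        s=minimize(lambda a:cost([*a,q2[2]],[n])+0,q2[:2],method="Nelder-Mead",options=dict(initial_simplex=q2[:2]+sx[:3,:2],xatol=1e-4,fatol=.5)) if 0 else None
    o=cv2.resize(p[:,:,::-1],None,fx=S,fy=S,interpolation=cv2.INTER_CUBIC)
    for n in sh:
        m=fill(q2,sh[n][0],.024)&fill(q2,sh[n][0],sh[n][1]); cv2.drawContours(o,cv2.findContours(m,0,2)[0],-1,(0,255,0),1)
    o[D==0]//=2
    cv2.imwrite("pics/fit2.png",cv2.resize(o[360:1080,240:1700],(800,395),interpolation=cv2.INTER_AREA))
E
python3 fit2.py
```

```text
[ 0.56083095 -0.00962925  0.04407582] 902.8888888888889 711.8888888888889
```

View pics/fit2.png

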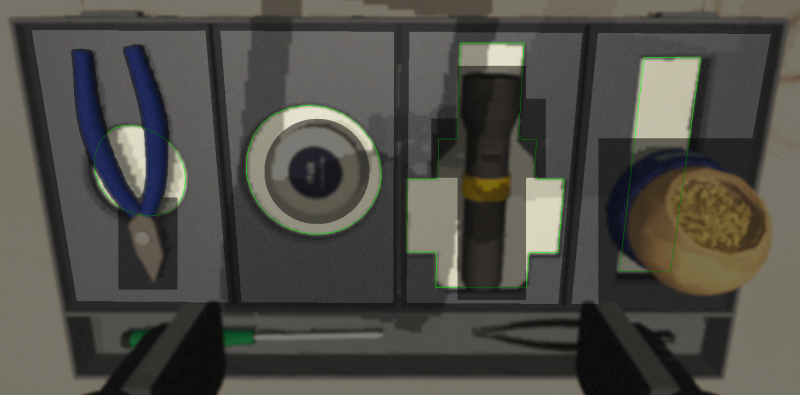

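The fit matches all four recesses. Next I'll locate the four objects.

```bash
cat > obj.py <<'E'
from fit2 import *
px=lambda x,y:((240+x*1.825)/3,(360+y*1.823)/3)
def loc(P):  # world -> tray frame
    th=q2[2]; d=np.atleast_2d(P)[:,:2]-q2[:2]
    return np.c_[d@[np.sin(th),-np.cos(th)],d@[np.cos(th),np.sin(th)]]
# tin: lid disc = non-saturated/any pixel differing: manual extremes
L=ray(c,[px(264,168),px(360,168),px(312,120),px(312,216)],.036)
print("tin",L[:,:2].mean(0).round(4),"diam",np.linalg.norm(L[0]-L[1]).round(4),np.linalg.norm(L[2]-L[3]).round(4),loc(L.mean(0)).round(4))
T=ray(c,[px(482.5,287),px(491,73)],.040); print("torch",T[:,:2].mean(0).round(4),"len",np.linalg.norm(T[0]-T[1]).round(4),"ang",np.arctan2(*(T[0]-T[1])[[1,0]]).round(3),loc(T).round(4).tolist())
K=ray(c,[px(154,281),px(84,50),px(134,46)],.032); h=K[1:].mean(0); print("cutters",((K[0]+h)/2).round(4),"len",np.linalg.norm(K[0]-h).round(4),"ang",np.arctan2(*(h-K[0])[[1,0]]).round(3),loc(K).round(4).tolist())
# cleaner silhouette
h2=cv2.cvtColor(p,cv2.COLOR_RGB2HSV)
m=((h2[:,:,1]>85)&(p.max(2)>40)).astype(np.uint8); m[:200]=0;m[310:]=0;m[:,:435]=0;m[:,560:]=0
m=cv2.morphologyEx(m,cv2.MORPH_CLOSE,np.ones((7,7)))
n,lab,st,_=cv2.connectedComponentsWithStats(m); i=1+st[1:,4].argmax(); m=cv2.morphologyEx((lab==i).astype(np.uint8),cv2.MORPH_OPEN,np.ones((5,5))); print(st[i])
t=np.linspace(0,6.28,60)
def sil(a):
    o=np.zeros(m.shape,np.uint8)
    for secs in(((.033,0),(.033,.021)),((.026,.022),(.028,.030),(.028,.045),(.0265,.052),(a[2],.068))):
        P=np.concatenate([np.c_[a[0]+r*np.cos(t),a[1]+r*np.sin(t),0*t+.024+z] for r,z in secs])
        cv2.fillConvexPoly(o,cv2.convexHull((proj(c,P)*16).round().astype(np.int32)),1,cv2.LINE_8,4)
    return o
f=lambda a:float((sil(a)!=m).sum())
a0=np.array([.57,.135,.02]); r=minimize(f,a0,method="Nelder-Mead",options=dict(initial_simplex=a0+np.array([[0,0,0],[.006,0,0],[0,.006,0],[0,0,.004]]),xatol=1e-4))
print("cleaner",r.x.round(4),r.fun,m.sum(),loc(r.x[None,:2]).round(4))
o=p[:,:,::-1].copy()
for M,col in((m,(0,0,255)),(sil(r.x),(0,255,0))): cv2.drawContours(o,cv2.findContours(M,0,2)[0],-1,col,1)
cv2.imwrite("pics/cl.png",cv2.resize(o[190:310,420:570],None,fx=4,fy=4))
E
python3 obj.py
```

```text
tin [ 0.5565 -0.0552] diam 0.0502 0.0518 [[ 0.0454 -0.0063]]
torch [0.5605 0.0362] len 0.1156 ang 0.05 [[-0.0461, 0.0595], [-0.0455, -0.0561]]
cutters [ 0.5635 -0.1508  0.032 ] len 0.1275 ang -3.038 [[0.1374, 0.06], [0.1576, -0.0662], [0.1324, -0.0682]]
[ 449  211  100   89 6513]
cleaner [0.5736 0.1401 0.0143] 248.0 6502 [[-0.1491  0.0194]]
```

View pics/cl.png

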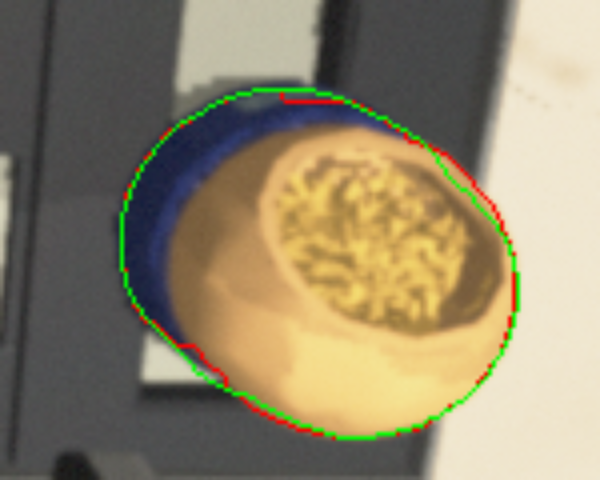

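```bash
cat >> h.py <<'E'
Q=np.array([0.56083,-0.00963,0.04408]); TH=Q[2]
def tray(x,y):
    return Q[:2]+x*np.array([np.sin(TH),-np.cos(TH)])+y*np.array([np.cos(TH),np.sin(TH)])
def say(n,extra=""):
    s=ctrl.get_state(); print(n,"t%.1f gap%.4f F%.1f z%.4f"%(s["time_s"],s["finger_gap"],s["grasp_force"],s["ee_pos"][2]),s["wrist_force"].round(1),extra)
def pick(xy,z,a,opening,force,up):
    "z: TCP height for the grasp"
    ctrl.set_gripper(opening); R=down(a)
    ctrl.goto([*xy,up],R); hit=ctrl.movel([*xy,z],feed=.1,f_stop=15); say("down",hit)
    ctrl.set_gripper(0,grasp_force=force); say("closed")
    ctrl.movel([*xy,z+.03],feed=.06); ctrl.movel([*xy,up],feed=.2); say("lifted")
def place(xy,z,a,opening,up,f=6):
    "z: TCP height with the object on its floor"
    R=down(a); ctrl.goto([*xy,up],R); ctrl.movel([*xy,z+.016],feed=.2)
    hit=ctrl.movel([*xy,z-.003],feed=.03,f_stop=f); say("landed","%s target z%.4f"%(hit,z))
    return hit
def release(opening,up):
    ctrl.set_gripper(opening); s=ctrl.get_state(); x,y,_=s["ee_pos"]
    ctrl.movel([x,y,s["ee_pos"][2]+.03],feed=.08); ctrl.movel([x,y,up],feed=.25); say("released")
def snap(name,cam="wrist"):
    import pickle
    c=ctrl.camera_params(cam); p,d=ctrl.camera(cam); pickle.dump((c,p,d),open(name+".pkl","wb")); cv2.imwrite(f"pics/{name}.png",p[:,:,::-1])
E
python3 - <<'E'
from h import *
pick([.5736,.1401],.024+.023,np.pi/2+TH,.08,50,.16)
if place([.55,.285],.023,np.pi/2+TH,.08,.16): release(.08,.16)
E
```

```text
down t4.7 gap0.0802 F0.0 z0.0476 [-0.7  0.2  0.8] False
closed t5.1 gap0.0546 F52.4 z0.0480 [-0.5 -0.3  5.8] 
lifted t6.3 gap0.0546 F53.2 z0.1593 [-0.1 -0.7 -3.5] 
landed t8.2 gap0.0542 F53.6 z0.0239 [-0.4 -0.6  5.5] True target z0.0230
released t9.7 gap0.0798 F0.0 z0.1601 [ 1.2  0.5 -0.1]
```

Run:
```python
from h import *
pick([.5605,.0362],.017+.016,np.pi/2+.05,.05,50,.13)
h=place(tray(-.144,0),.010+.016,np.pi/2+TH,.05,.12)
if h and ctrl.get_state()["ee_pos"][2]<.029: release(.05,.2); ctrl.goto([.55,.05,.2],down(np.pi/2+TH))
snap("w2")
```

```text
down t12.2 gap0.0500 F0.0 z0.0335 [-0.7 -0.3 -0.5] False
closed t12.5 gap0.0242 F50.0 z0.0339 [-1.6 -0.2  6.8] 
lifted t13.7 gap0.0241 F49.2 z0.1296 [ 0.3 -0.3 -1.5] 
landed t15.2 gap0.0242 F50.1 z0.0269 [ 0.  -0.2  5.7] True target z0.0260
released t16.8 gap0.0499 F0.0 z0.1987 [ 1.1  0.3 -1.2]
```

View pics/w2.png

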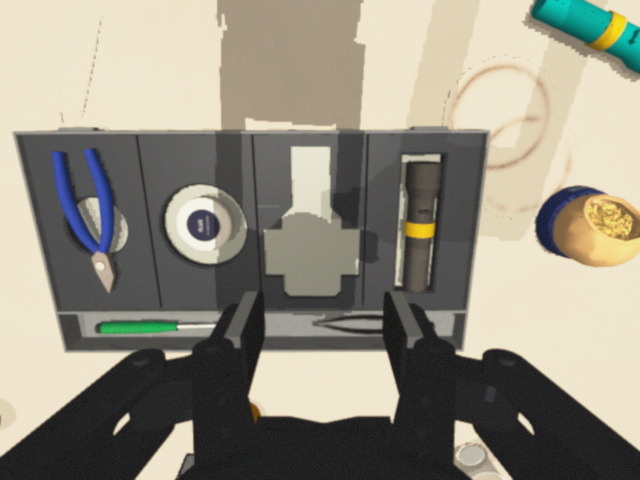

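The torch sits in its recess at (420,225), and the cleaner is parked at (585,225). Next are the cutters, which need a half turn.

Run:
```python
from h import *
a=-3.038; g=np.array([.5635,-.1508])+.024*np.array([np.cos(a),np.sin(a)])
pick(g,.0237,a+np.pi/2+np.pi,.06,50,.13)
b=TH-np.pi/2
R=tray(-.048,.024)
mid=(g+R)/2; ctrl.goto([*mid,.15],down(TH)); 
h=place(R,.0167,b,.05,.13)
if h and ctrl.get_state()["ee_pos"][2]<.021: release(.052,.2); ctrl.goto([.55,.05,.2],down(np.pi/2+TH))
snap("w3")
```

```text
down t19.7 gap0.0600 F0.0 z0.0243 [-0.3  0.2 -0.5] False
closed t20.0 gap0.0408 F49.9 z0.0247 [-1.3  1.5  4.6] 
lifted t21.2 gap0.0408 F50.5 z0.1295 [-0.4  1.1 -0.7] 
landed t25.5 gap0.0406 F51.2 z0.0176 [-1.3  0.7  6.2] True target z0.0167
released t27.0 gap0.0521 F0.0 z0.1986 [-0.   0.  -0.8]
```

View pics/w3.png

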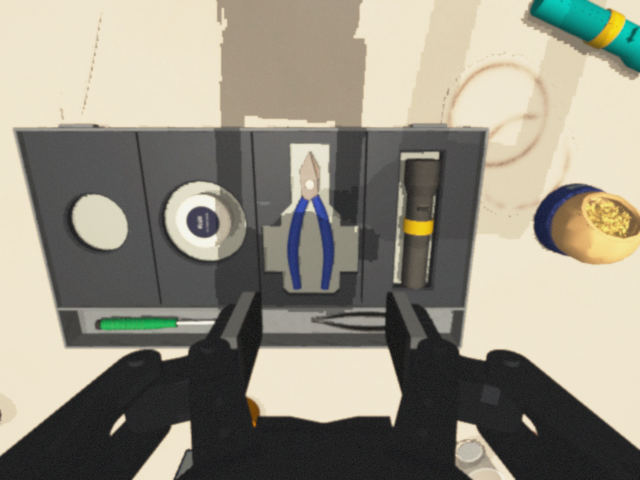

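```bash
python3 - <<'E'
from h import *
a=np.pi/2+TH
pick([.5565,-.0552],.0235,a,.066,30,.12)
h=place(tray(.144,0),.0235,a,.06,.1)
if h and ctrl.get_state()["ee_pos"][2]<.027: release(.062,.2); ctrl.goto([.55,.05,.2],down(a))
snap("w4")
E
cat > cl2.py <<'E'
import re,sys
src=open("obj.py").read()
E
```

```text
down t31.7 gap0.0659 F0.0 z0.0241 [-0.4  0.8  0.7] False
closed t32.0 gap0.0457 F30.0 z0.0245 [-1.2  0.6  7. ] 
lifted t33.1 gap0.0461 F30.9 z0.1196 [-0.1 -0.5 -0.6] 
landed t34.6 gap0.0459 F31.2 z0.0244 [-0.4 -1.8  3.5] True target z0.0235
released t36.2 gap0.0619 F0.0 z0.1988 [-0.4  0.1 -0.7]
```

View pics/w4.png

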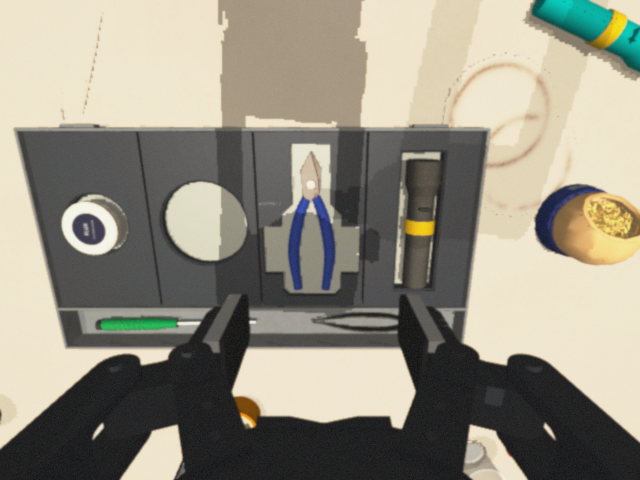

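Run:
```python
from h import *
a=np.pi/2+TH
pick([.55,.285],.0245,a,.08,50,.16)
h=place(tray(.048,0),.014+.0245,a,.06,.16)
if h and ctrl.get_state()["ee_pos"][2]<.042: release(.08,.24); ctrl.goto([.50,.0,.26],down(a))
snap("w5")
c,p,d=__import__("pickle").load(open("w5.pkl","rb"))
v,u=np.mgrid[0:480,0:640]; P=((np.c_[((u-c["cx"])/c["fx"]*d).ravel(),((v-c["cy"])/c["fy"]*d).ravel(),d.ravel()]-c["t"])@c["R"])
P=P[d.ravel()>0]
for n,x,w in(("tin .036",.144,.012),("torch .041",-.144,.006),("foam .024",.144,0),("cleaner .082",.048,.02)):
    o=tray(x,-.065 if w==0 else 0); s=P[np.hypot(*(P[:,:2]-o).T)<max(w,.008)]; print(n,np.percentile(s[:,2],[10,50,90]).round(4))
```

```text
down t39.8 gap0.0798 F0.0 z0.0252 [-0.4 -0.8  0.3] False
closed t40.2 gap0.0545 F52.7 z0.0254 [-1.4  0.   6.6] 
lifted t41.5 gap0.0549 F53.1 z0.1589 [-0.5 -0.3 -2.6] 
landed t44.0 gap0.0546 F53.6 z0.0394 [-1.3 -0.3  5.2] True target z0.0385
released t45.7 gap0.0803 F0.0 z0.2385 [-0.7 -0.1 -0.4] 
tin .036 [0.0344 0.0354 0.0364]
torch .041 [0.0352 0.0366 0.0377]
foam .024 [0.0226 0.0237 0.0246]
cleaner .082 [0.0537 0.0699 0.0809]
```

View pics/w5.png

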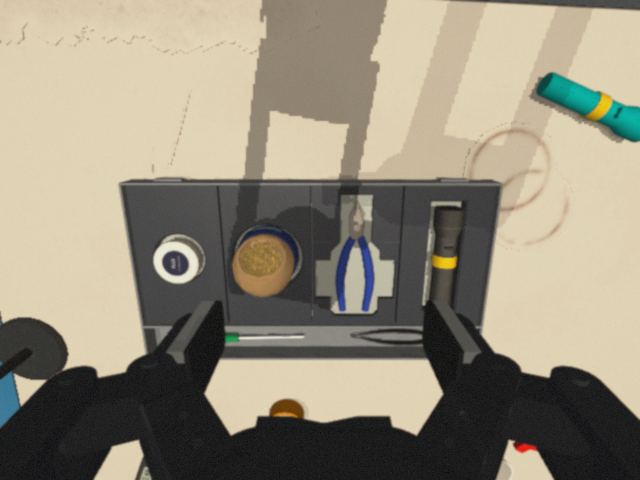

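Landing heights relative to the grasps match every recess floor: torch -7 mm, cutters -7 mm, tin 0 and cleaner +14 mm. The picture shows all four in place and the gutter untouched.

```bash
python3 -c "
from h import *
ctrl.sleep(.5); print(ctrl.job_done())"
```

```text
the job is handed in; nothing more can be done
None
```

The torch, cutters, tin and cleaner are each down on the floor of their own recess and released, the screwdriver and tweezers were left alone, and the job was handed in at about 46 s of the 120 s allowed.

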